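# Loosen the left-hand threaded hub knob of a specimen lap

## Robot

A 6-joint arm with a two-finger parallel gripper is mounted at the origin on the work surface. World frame = base frame: x ahead of the robot, y to its left, z up, the work surface at z = 0. Lengths are in m, angles in rad, forces in N, time in s.
With the tool pointing down it reaches from about 0.35 to 0.85 m from the base axis. Payload 8.1 kg.
Tool frame: the origin (TCP) lies between the finger pads; the fingertips stand 17 mm ahead of it and the grasp point (between the pads) lies 2 mm behind it; z points along the fingers, y is the line along which they close (so a half turn about z gives the same grasp; the last joint's range is limited). The gripper opens to 93 mm and grips with 3 to 60 N. Pads are 15 mm wide; open, the fingers measure 128 mm over their backs; the gripper's body (75 mm by 188 mm) begins 65 mm behind the grasp point.
Start: joints at [1.128, 0.13, 1.488, -0, 1.523, -0.085], TCP at [0.21, 0.562, 0.236] pointing down, gripper open.
Joint ranges: [-2.96, 2.96], [-0.89, 2.26], [0.02, 2.5], [-1.34, 4.48], [0, 2.73], [-2.66, 2.66]. Speed limits (rad/s): [2.39, 2.39, 2.79, 3.14, 3.14, 3.14].

## Interface

Orientations are given as a rotation vector (axis times angle).
In Python, from workcell import env gives the robot as it stands. The module is installed in compiled form; this text tells all that it offers.
- The arm moves only by the tool carry_out, never from a script. Its argument "plan" is one flat list of numbers, 7 for each row, row after row: the finger opening in mm, from 0 to 93, then the shift along the world's x, y, z in mm, then the turn, a rotation vector about the world's x, y, z in rad. In form: [gripper, x, y, z, rx, ry, rz, gripper, x, y, z, rx, ry, rz, ...]. A call has exactly 8 rows; each row is the pose to reach, as a shift and turn from the pose commanded when the call began; what a row does not reach only later rows make up. A row lasts 1/10 s, in which the tool goes at most 50 mm and 8.59 degrees, less where a joint would pass 70% of its speed; a pose out of reach is approached as far as the arm can. A call with a gripper value outside its range is refused whole. The fingers move at their own pace and stop on an object; "force" is the grip in N (left out, the last holds). Time passes only in rows, so rows that repeat a pose let the fingers close, or fill a call up. It gives the time, the measured TCP pose, the force, the opening and the grip force at its end, in the units of the state.
- env.state(): the state, without advancing time (a new reading comes with each control period).
- env.camera(name): name is "scene" or "side" or "wrist"; returns a dict with "color" (420x560x3 uint8, blue, green, red), "range_z" (420x560 float32, m along the optical axis (not along the pixel's ray), 0 where there is no reading), "fovy" (degrees; the focal length in pixels is half the picture's height over the tangent of half this angle, whatever the lens; pixels are square), "cx", "cy" (the principal point, pixels), "eye" and "attitude" of the camera in the world. Camera axes: x right, y down, z forward; pixel columns grow to the right and rows downward; lengths in m; the calibration is good to about 2 mm. A picture is of the moment at which its call begins.
- env.sign_off(): hands the job in; it is judged then, once.
The state is a dict: "t": time; "joints": joint angles; "dq": joint speeds; "effort": joint torques, N m; "eef_pos": TCP position; "tcp_rot": TCP orientation; "force": force on the tool from outside, world axes, zero at the start; "ft_torque": the same for the moment, N m; "opening": opening from 0.0 (shut) to 1.0 (fully open); "gripper_force": force on a finger pad.
Only numpy, scipy, OpenCV 4.12 (cv2) and the standard library are available. Lean on these libraries where they do the work, as an engineer would, in place of code of your own. Each camera call takes 0.05 s, during which the arm holds its last target. There are 200 camera calls.

## Task

The disc of the lap with the yellow hub knob has to be changed. That knob has a left-hand thread: loosen it by turning it clockwise, seen from above, by about 70 degrees, and let go of it; leave the black knob on the other lap as it is.

Things in the scene. Friction and masses are not known exactly. Their poses are not given: they have to be found in the camera images.
- yellow_grip (a point): Yellow T-knob on a white lap (220 x 200, 70 high, pan and brown disc on top; fixed, spindle locked; left or right varies). Grip bar 60 long, 16 thick, 42 tall on a hub 46 across. Point: on the turning axis in the bar, 145 above bench, 15 below bar top, 25 above hub top, 35 above the 80 wide disc clamp, 46 above disc and pan rim. x along bar, y across it, z up; turns with the knob. Sizes in mm.
- yellow_knob (a joint): turn of the yellow knob in rad, growing clockwise seen from above (loosening): it starts at 0 to 0.15; 0 is fully tight (hard stop), 1.6 is the other hard stop. It turns against a steady friction of about 0.08 N m and stays where it is left.
- black_grip (a point): Black T-knob on the other, identical lap; not to be turned. Same shape, sizes (mm), point and axes as the yellow one: bar 60 long, 16 thick, point on the axis 145 above the bench. The laps stand side by side, at least 310 apart.
- black_knob (a joint): turn of the black knob (ordinary right-hand thread) in rad, growing clockwise seen from above: 0 is fully tight (hard stop), negative is loosened, as far as -1.6; it starts at -0.1 to 0. The same friction as the yellow one.

How it is judged:
By the outcome, as a careful person would: the job done as asked, in the order asked, and still so for the second after the job is handed in, with the robot touching nothing.
It also fails if it takes over 32 s, if anything falls off the work surface, if the arm or the gripper's body presses on something with over 40 N, if the wrist force passes 120 N, or if a joint passes its speed limit or range.

## Working session

There is one attempt and no reset: what is moved stays moved. The work goes in short steps, Python scripts to look and compute and a tool call to move; the robot and the scene stay as the last step left them, time stands still between calls to the robot, and variables do not carry over. Pictures are saved under pics/ and viewed, at most 10 in all, crops included, and the job is handed in when it is done.

Besides the shell and the picture viewer there is one more tool, called by a JSON object that holds its "method" and its "body", one argument or row to a line. carry_out: Moves the arm, as the interface text tells. Its arguments: {"type":"object","properties":{"plan":{"type":"array","items":{"type":"number"}},"force":{"type":"number"}},"required":["plan"]}

```bash
mkdir -p pics; cat > h.py <<'E'
import numpy as np, cv2
from workcell import env
def cam(n):
    c=env.camera(n); c['f']=210/np.tan(np.radians(c['fovy'])/2); return c
def R(c):
    a=np.array(c['attitude'],float)
    return a if a.shape==(3,3) else cv2.Rodrigues(a)[0]
def plane(c,uv,z):
    uv=np.atleast_2d(uv).astype(float)
    d=np.c_[(uv[:,0]-c['cx'])/c['f'],(uv[:,1]-c['cy'])/c['f'],np.ones(len(uv))]@R(c).T
    e=np.array(c['eye']); return e+d*((z-e[2])/d[:,2])[:,None]
def cloud(c):
    v,u=np.mgrid[:420,:560]; Z=c['range_z']
    P=np.dstack([(u-c['cx'])/c['f']*Z,(v-c['cy'])/c['f']*Z,Z])
    return P@R(c).T+np.array(c['eye'])
E
python3 - <<'E'
from h import *
ims=[]
for n in("scene","side","wrist"):
    c=cam(n); ims.append(c['color']); print(n,c['fovy'],c['cx'],c['cy'],c['eye'],c['attitude'],(c['range_z']>0).mean())
cv2.imwrite('pics/a.png',cv2.resize(np.hstack(ims[:2]),(800,300)));cv2.imwrite('pics/b.png',ims[2]);print(env.state())
E
```

```text
scene 51.79845395783373 275.7940501849885 208.96068764928526 [ 0.91573337 -0.20148096  0.8933294 ] [-2.24973482 -1.40206157  0.37997588] 0.9961011904761905
side 43.59004350257381 276.6898746420458 214.1104241855174 [ 0.30151264 -0.52499513  0.84763435] [-2.41672367  0.52881127 -0.21369293] 0.9960544217687075
wrist 68.5781594158304 281.8804996729593 208.51631630200507 [0.14657596 0.58641133 0.38324642] [2.40703183 1.66766332 0.20730225] 0.9862797619047619
{'t': 0.15, 'joints': array([ 1.12761182e+00,  1.31032260e-01,  1.48899889e+00, -4.24587015e-06,
        1.52300851e+00, -8.54057169e-02]), 'dq': array([-0.00169679, -0.00058231, -0.00416055,  0.00159471,  0.00047051,
        0.00050024]), 'effort': array([ 9.25660825e-04, -5.60476434e+01, -4.92329586e+01,  7.68605852e-02,
        3.06356186e-02, -8.51609070e-05]), 'eef_pos': array([0.20992476, 0.56164216, 0.23481839]), 'tcp_rot': array([-5.58937967e-01, -3.09109022e+00,  2.19550330e-03]), 'force': array([ 0.37478368, -0.57151236, -1.2816243 ]), 'ft_torque': array([0.03084457, 0.09247176, 0.01691935]), 'gripper_force': 0.0, 'opening': 1.0003856944981424}
```

View pics/a.png

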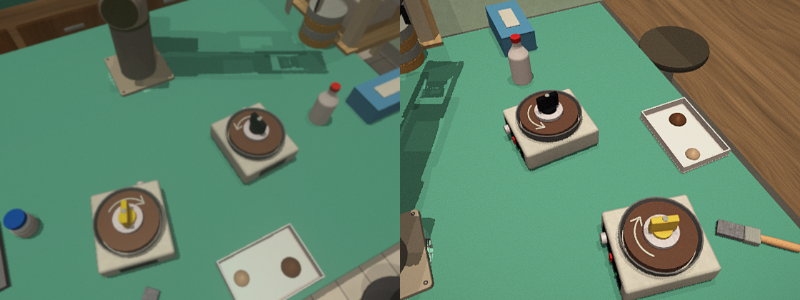

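View pics/b.png

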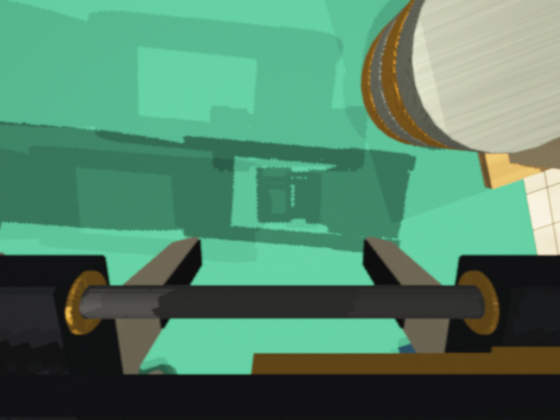

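The scene view shows the yellow knob at about (178,298) full-size px and the black one at (360,170). In the side view yellow is at about (370,315) and black at (205,142). The wrist view shows only bench and a bucket. Next I'll measure the yellow bar.

```bash
cat >> h.py <<'E'
def yellow(c):
    h=cv2.cvtColor(c['color'],cv2.COLOR_BGR2HSV)
    m=cv2.inRange(h,(20,120,70),(33,255,255))
    n,l,s,_=cv2.connectedComponentsWithStats(m); 
    return l,s
def bar(c,lo=.153,hi=.168,near=None):
    P=cloud(c); l,s=yellow(c); m=(l>0)&(P[...,2]>lo)&(P[...,2]<hi)&(P[...,0]>.2)
    if near is not None: m&=np.hypot(P[...,0]-near[0],P[...,1]-near[1])<.06
    q=P[m]; r=cv2.minAreaRect(q[:,:2].astype(np.float32)*1000)
    b=cv2.boxPoints(r); e=b[1]-b[0]; f=b[2]-b[1]; e=e if np.hypot(*e)>np.hypot(*f) else f
    return len(q),r[0],r[1],np.degrees(np.arctan2(e[1],e[0]))%180,q[:,2].mean()
E
python3 - <<'E'
from h import *
for n in("scene","side"):
    c=cam(n); print(n,bar(c))
    P=cloud(c); h=P[...,2]; 
    k=(c['color'].max(2)<60)&(h>.15)&(h<.17)&(P[...,0]>.2); print('black',k.sum(),P[k].mean(0) if k.any() else 0)
    l,s=yellow(c); m=(l>0)&(h>.1); q=P[m]; print(np.percentile(q,[1,50,99],axis=0))
    cv2.imwrite(f'pics/{n}2.png',cv2.resize(c['color'][230:370,120:260] if n=="scene" else c['color'][250:390,290:430],(560,560),interpolation=2))
E
```

```text
scene (257, (601.80322265625, -242.0654754638672), (16.723873138427734, 58.300140380859375), np.float32(163.58762), np.float64(0.15928878069297492))
black 173 [0.51125224 0.20725191 0.1580602 ]
[[ 0.12545916 -0.26188132  0.1013795 ]
 [ 0.60688674 -0.23751968  0.1441199 ]
 [ 0.63112607  0.72006166  0.16322612]]
side (365, (601.9625244140625, -244.29376220703125), (16.480676651000977, 60.218257904052734), np.float32(162.8683), np.float64(0.15835808079903002))
black 232 [0.50716167 0.20637303 0.15650216]
[[ 0.5724767  -0.26512058  0.11465048]
 [ 0.5969193  -0.24975665  0.1440763 ]
 [ 0.62857353 -0.23129189  0.16098031]]
```

View pics/side2.png

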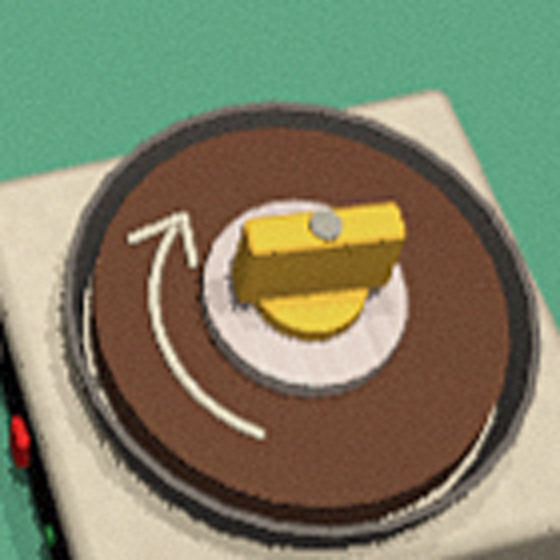

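The crop shows the yellow bar clear of obstacles, with its arrow pointing clockwise. The two views agree on axis ≈ (602,-243) mm and bar direction ≈ 163°. One check of what lies near the path.

```bash
python3 - <<'E'
from h import *
a=np.array([.21,.562]);d=np.array([.392,-.805]);L=np.hypot(*d);d/=L
for n in("scene","side"):
    q=cloud(cam(n)).reshape(-1,3); v=q[:,:2]-a; s=v@d; t=abs(v[:,0]*d[1]-v[:,1]*d[0])
    for s0 in np.arange(0,1,.1):
        k=(s>s0)&(s<s0+.1)&(t<.13)&(q[:,2]>0.01); print(n,round(s0,1),k.sum(),np.percentile(q[k,2],99.5).round(3) if k.any() else 0)
E
```

```text
scene 0.0 152 0.272
scene 0.1 0 0
scene 0.2 0 0
scene 0.3 579 0.102
scene 0.4 2064 0.162
scene 0.5 1482 0.101
scene 0.6 0 0
scene 0.7 531 0.073
scene 0.8 4782 0.162
scene 0.9 5773 0.161
side 0.0 68 0.318
side 0.1 0 0
side 0.2 0 0
side 0.3 1165 0.099
side 0.4 3618 0.16
side 0.5 2731 0.099
side 0.6 0 0
side 0.7 898 0.072
side 0.8 6838 0.161
side 0.9 8265 0.16
```

{"method": "carry_out", "body": {
  "plan": [93,20,-40,4,0,0,0,93,40,-80,8,0,0,0,93,60,-120,12,0,0,0,93,80,-160,16,0,0,0,93,100,-200,20,0,0,0,93,120,-240,20,0,0,0,93,140,-280,20,0,0,0,93,160,-320,20,0,0,0],
  "force": 20
}}

```text
t: 1.15
eef_pos: [0.3706, 0.2404, 0.2559]
tcp_rot: [0.559, 3.091, 0.001]
force: [1.0, 0.8, -0.2]
opening: 0.998
gripper_force: 0.0
```

{"method": "carry_out", "body": {
  "plan": [93,20,-41,0,0,0,0,93,40,-82,0,0,0,0,93,60,-123,0,0,0,0,93,80,-164,0,0,0,0,93,100,-205,0,0,0,0,93,120,-246,0,0,0,0,93,140,-287,0,0,0,0,93,160,-328,0,0,0,0]
}}

```text
t: 1.95
eef_pos: [0.5307, -0.088, 0.2558]
tcp_rot: [0.559, 3.091, 0.0]
force: [0.9, 0.1, -0.2]
opening: 1.001
gripper_force: 0.0
```

{"method": "carry_out", "body": {
  "plan": [93,20,-41,0,0,0,0.03,93,40,-82,0,0,0,0.06,93,55,-120,0,0,0,0.066,93,65,-145,0,0,0,0.066,93,72,-157,0,0,0,0.066,93,72,-157,0,0,0,0.066,93,72,-157,0,0,0,0.066,93,72,-157,0,0,0,0.066]
}}

```text
t: 2.75
eef_pos: [0.6019, -0.242, 0.2557]
tcp_rot: [-0.455, -3.108, -0.0]
force: [-0.2, -0.6, -0.5]
opening: 1.0
gripper_force: 0.0
```

```bash
cat > look.py <<'E'
import sys
from h import *
s=env.state(); Rm=cv2.Rodrigues(np.array(s['tcp_rot']))[0]
print('t',s['t'],'tcp',(s['eef_pos']*1000).round(1),'y yaw',np.degrees(np.arctan2(Rm[1,1],Rm[0,1])).round(2),'z',Rm[:,2].round(3),'j',s['joints'].round(2),'F',s['force'].round(1),'M',s['ft_torque'].round(2),'op',s['opening']*93,s['gripper_force'])
for n in("scene","side","wrist"):
    c=cam(n)
    try: print(n,bar(c,near=(.602,-.243)))
    except Exception as e: print(n,'none')
    if len(sys.argv)>1 and sys.argv[1]==n: cv2.imwrite('pics/'+sys.argv[2],c['color'])
E
python3 look.py wrist w1.png
```

```text
t 2.75 tcp [ 601.9 -242.   255.7] y yaw 73.33 z [-0.  0. -1.] j [-0.46  0.26  1.31  0.    1.58 -1.74] F [-0.2 -0.6 -0.5] M [ 0.02  0.02 -0.04] op 92.99272457921384 0.0
scene (259, (601.6560668945312, -242.1958465576172), (16.186784744262695, 57.44742202758789), np.float32(163.05664), np.float64(0.159329770091964))
side (308, (597.281982421875, -242.29653930664062), (17.09881591796875, 50.32358169555664), np.float32(162.32552), np.float64(0.15823110840415652))
wrist (1172, (601.7506103515625, -240.62692260742188), (15.703008651733398, 59.291847229003906), np.float32(162.91704), np.float64(0.1591354451177919))
```

View pics/w1.png

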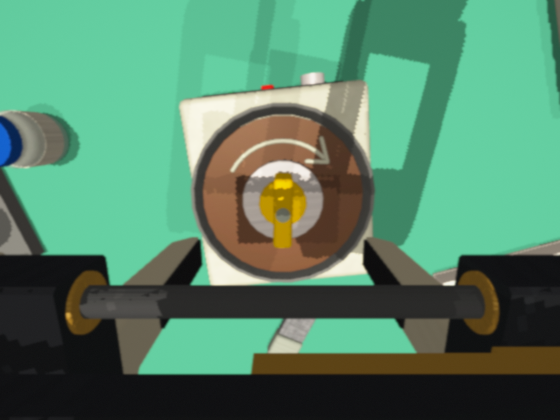

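The wrist view shows the bar (about (283,210) px) lined up midway between the fingers and square to them. All views agree within 2 mm, so I go down to TCP z ≈ 146 mm and close.

{"method": "carry_out", "body": {
  "plan": [93,0,0,-25,0,0,0,93,0,0,-50,0,0,0,93,0,0,-70,0,0,0,93,0,0,-85,0,0,0,93,0,0,-97,0,0,0,93,0,0,-106,0,0,0,93,0,0,-110,0,0,0,93,0,0,-110,0,0,0]
}}

```text
t: 3.7
eef_pos: [0.6021, -0.243, 0.1454]
tcp_rot: [-0.457, -3.108, -0.0]
force: [-0.9, 0.7, -0.3]
opening: 0.998
gripper_force: 0.0
```

{"method": "carry_out", "body": {
  "plan": [60,0,0,0,0,0,0,40,0,0,0,0,0,0,28,0,0,0,0,0,0,22,0,0,0,0,0,0,10,0,0,0,0,0,0,10,0,0,0,0,0,0,10,0,0,0,0,0,0,10,0,0,0,0,0,0],
  "force": 25
}}

```text
t: 4.5
eef_pos: [0.6021, -0.243, 0.1456]
tcp_rot: [-0.457, -3.108, -0.0]
force: [0.6, -0.2, 0.0]
opening: 0.359
gripper_force: 0.0
```

```bash
python3 look.py
```

```text
t 4.5 tcp [ 602.1 -243.   145.6] y yaw 73.28 z [-0.  0. -1.] j [-0.46  0.32  1.44 -0.    1.38 -1.74] F [ 0.6 -0.2  0. ] M [-0.03  0.    0.01] op 33.430434735279405 0.0
scene (142, (610.1953125, -244.8793487548828), (15.473071098327637, 39.98967361450195), np.float32(162.82956), np.float64(0.15943069692114561))
side (84, (578.7330932617188, -236.66104125976562), (15.463517189025879, 11.427335739135742), np.float32(72.66047), np.float64(0.15807314854619592))
wrist (2228, (601.6725463867188, -240.46087646484375), (15.69250202178955, 59.765865325927734), np.float32(162.74806), np.float64(0.15900106137144188))
```

Fingers still closing.

{"method": "carry_out", "body": {
  "plan": [8,0,0,0,0,0,0,8,0,0,0,0,0,0,8,0,0,0,0,0,0,8,0,0,0,0,0,0,8,0,0,0,0,0,0,8,0,0,0,0,0,0,8,0,0,0,0,0,0,8,0,0,0,0,0,0]
}}

```text
t: 5.45
eef_pos: [0.6025, -0.2417, 0.1456]
tcp_rot: [0.456, 3.108, 0.003]
force: [1.8, 4.9, -0.1]
opening: 0.17
gripper_force: 25.0
```

```bash
python3 look.py
```

```text
t 5.45 tcp [ 602.5 -241.7  145.6] y yaw 73.32 z [ 0.     0.002 -1.   ] j [-0.46  0.32  1.44  0.    1.39 -1.74] F [ 1.8  4.9 -0.1] M [ 0.79 -0.24 -0.04] op 15.848075908027388 24.957614243030548
scene (108, (611.59619140625, -244.8172607421875), (15.93049430847168, 38.23526382446289), np.float32(160.86304), np.float64(0.15925545386010095))
side (93, (581.4392700195312, -239.1073455810547), (17.993362426757812, 18.045738220214844), np.float32(178.33124), np.float64(0.15772183686347335))
wrist (2290, (601.7553100585938, -240.5250244140625), (17.138580322265625, 59.967864990234375), np.float32(162.28018), np.float64(0.15897892877513795))
```

Gripped (15.8 mm, 25 N). Recentring +1.5 mm in y and turning clockwise.

{"method": "carry_out", "body": {
  "plan": [8,0,1.5,0,0,0,0,8,0,1.5,0,0,0,-0.08,8,0,1.5,0,0,0,-0.18,8,0,1.5,0,0,0,-0.28,8,0,1.5,0,0,0,-0.38,8,0,1.5,0,0,0,-0.48,8,0,1.5,0,0,0,-0.56,8,0,1.5,0,0,0,-0.6]
}}

```text
t: 6.4
eef_pos: [0.6023, -0.2419, 0.1456]
tcp_rot: [1.359, 2.832, -0.001]
force: [2.0, -0.3, -1.6]
opening: 0.172
gripper_force: 25.0
```

```bash
python3 look.py
```

```text
t 6.4 tcp [ 602.3 -241.9  145.6] y yaw 38.72 z [ 0.    -0.001 -1.   ] j [-0.46  0.31  1.44 -0.    1.38 -1.14] F [ 2.  -0.3 -1.6] M [-0.23 -0.22  0.11] op 16.00891914746828 24.970342218875885
scene (26, (619.259033203125, -262.4956970214844), (11.810782432556152, 4.6644415855407715), np.float32(40.06056), np.float64(0.1587163206414323))
side (14, (596.1791381835938, -242.77618408203125), (3.81158709526062, 34.7939453125), np.float32(129.96698), np.float64(0.15931905238644814))
wrist (2323, (601.9221801757812, -240.27822875976562), (16.575382232666016, 60.26186752319336), np.float32(128.71051), np.float64(0.1590258987255959))
```

The bar follows (163° → 128.7°), so I continue.

{"method": "carry_out", "body": {
  "plan": [8,0,0,0,0,0,-0.06,8,0,0,0,0,0,-0.16,8,0,0,0,0,0,-0.26,8,0,0,0,0,0,-0.36,8,0,0,0,0,0,-0.46,8,0,0,0,0,0,-0.55,8,0,0,0,0,0,-0.63,8,0,0,0,0,0,-0.63]
}}

```text
t: 7.35
eef_pos: [0.6019, -0.242, 0.1456]
tcp_rot: [2.167, 2.275, -0.001]
force: [0.2, -2.6, -0.6]
opening: 0.169
gripper_force: 25.0
```

```bash
python3 look.py
```

```text
t 7.35 tcp [ 601.9 -242.   145.6] y yaw 2.78 z [-0.    -0.001 -1.   ] j [-0.46  0.31  1.44 -0.    1.38 -0.51] F [ 0.2 -2.6 -0.6] M [-0.66  0.09 -0.08] op 15.760481518427612 24.956258833408356
scene (0, (0.0, 0.0), (0.0, 0.0), np.float32(0.0), np.float64(nan))
side (121, (596.42578125, -253.34033203125), (18.463253021240234, 46.29905319213867), np.float32(116.951645), np.float64(0.15838728351469833))
wrist (2316, (602.0553588867188, -239.9474334716797), (16.542037963867188, 59.73834991455078), np.float32(92.231155), np.float64(0.15900718694327))h.py:26: RuntimeWarning: Mean of empty slice.
  return len(q),r[0],r[1],np.degrees(np.arctan2(e[1],e[0]))%180,q[:,2].mean()
  ret = ret.dtype.type(ret / rcount)
```

Turned about 70.5°. Now I open the fingers fully, then retreat straight up.

{"method": "carry_out", "body": {
  "plan": [93,0,0,0,0,0,0,93,0,0,0,0,0,0,93,0,0,0,0,0,0,93,0,0,0,0,0,0,93,0,0,0,0,0,0,93,0,0,0,0,0,0,93,0,0,0,0,0,0,93,0,0,0,0,0,0]
}}

```text
t: 8.3
eef_pos: [0.6021, -0.2414, 0.1456]
tcp_rot: [-2.166, -2.275, -0.0]
force: [-0.3, 0.7, 0.2]
opening: 0.816
gripper_force: 0.0
```

{"method": "carry_out", "body": {
  "plan": [93,0,0,5,0,0,0,93,0,0,15,0,0,0,93,0,0,35,0,0,0,93,0,0,60,0,0,0,93,0,0,85,0,0,0,93,0,0,105,0,0,0,93,0,0,120,0,0,0,93,0,0,120,0,0,0]
}}

```text
t: 9.1
eef_pos: [0.6033, -0.2421, 0.2694]
tcp_rot: [2.163, 2.271, 0.002]
force: [0.3, -0.6, 0.2]
opening: 1.002
gripper_force: 0.0
```

```bash
python3 look.py side s3.png
```

```text
t 9.1 tcp [ 603.3 -242.1  269.4] y yaw 2.81 z [ 0.005 -0.002 -1.   ] j [-0.46  0.25  1.29 -0.    1.59 -0.51] F [ 0.3 -0.6  0.2] M [-0.08  0.1  -0.  ] op 93.2214885921196 0.0
scene (0, (0.0, 0.0), (0.0, 0.0), np.float32(0.0), np.float64(nan))
side (370, (601.6331787109375, -243.7849578857422), (16.51935577392578, 60.866424560546875), np.float32(93.07714), np.float64(0.1583037499215973))
wrist (1095, (601.661865234375, -239.96861267089844), (15.962382316589355, 59.22853469848633), np.float32(92.64349), np.float64(0.15902578675433193))h.py:26: RuntimeWarning: Mean of empty slice.
  return len(q),r[0],r[1],np.degrees(np.arctan2(e[1],e[0]))%180,q[:,2].mean()
  ret = ret.dtype.type(ret / rcount)
```

View pics/s3.png

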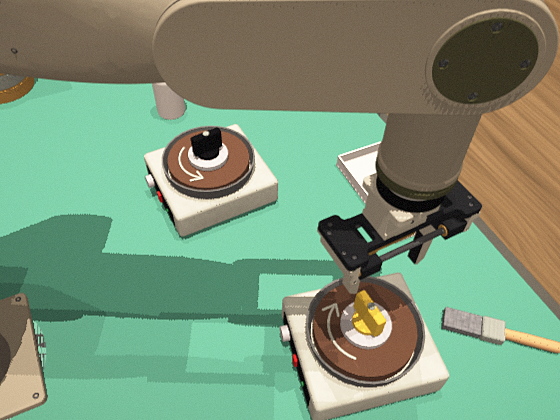

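The side view shows the yellow bar turned, at about (370,313) px. It reads 93° now against 163° before, so 70° clockwise. The gripper is clear above it and the black knob at (207,143) px is untouched.

```bash
python3 -c "
from workcell import env
print(env.sign_off())"
```

```text
the job is handed in; nothing more can be done
None
```

I turned the yellow knob about 70° clockwise (its bar went from 163° to 93° in the camera view) and let go of it, left the black knob untouched, and handed the job in at about 9 s.

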